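# Wedge up the sagging pipe rest

## Robot

A 6-joint arm with a two-finger parallel gripper is mounted at the origin on a cart in front of the work surface, level with it; the furniture and walls round the work are solid. World frame = base frame: x ahead of the robot, y to its left, z up, the work surface at z = 0. Lengths are in m, angles in rad, forces in N, time in s.
With the tool pointing down it reaches from about 0.325 to 0.775 m from the base axis. Payload 5.5 kg.
Tool frame: the origin (TCP) lies at the very end of the fingers, on their centre line; the grasp point (between the pads) lies 19 mm behind it; z points along the fingers, y is the line along which they close (so a half turn about z gives the same grasp; the last joint's range is limited). The gripper opens to 88 mm and grips with 3 to 60 N. Pads are 20 mm wide; open, the fingers measure 115 mm over their backs; the gripper's body (75 mm by 178 mm) begins 61 mm behind the grasp point.
Start: joints at [1.208, 0.091, 1.231, -0, 1.82, -0.057], TCP at [0.181, 0.572, 0.223] pointing down, gripper open.
Joint ranges: [-2.87, 2.87], [-0.86, 2.18], [0.17, 2.46], [-1.51, 4.65], [0.06, 2.69], [-2.65, 2.65]. Speed limits (rad/s): [2.57, 2.57, 3.01, 3.14, 3.14, 3.14].

## Interface

Orientations are given as a unit quaternion [x, y, z, w].
In Python, from station import r, cams, order gives the robot as it stands (r), with the cameras (cams) and the job (order).
- The arm moves only by the tool shift_gripper, called after "Emit:" as name(argument=value, ...), one argument or row to a line, values as JSON. Schema: {"type":"object","properties":{"rows":{"type":"object","properties":{"dx":{"type":"array","items":{"type":"number"},"minItems":1,"maxItems":20},"dy":{"type":"array","items":{"type":"number"},"minItems":1,"maxItems":20},"dz":{"type":"array","items":{"type":"number"},"minItems":1,"maxItems":20},"ax":{"type":"array","items":{"type":"number"},"minItems":1,"maxItems":20},"ay":{"type":"array","items":{"type":"number"},"minItems":1,"maxItems":20},"az":{"type":"array","items":{"type":"number"},"minItems":1,"maxItems":20},"jaw":{"type":"array","items":{"type":"number"},"minItems":1,"maxItems":20}},"additionalProperties":false,"required":["dx","dy","dz","ax","ay","az","jaw"]},"grip_n":{"type":"number"},"only":{"type":"string"},"quiet":{"type":"boolean"},"lines":{"type":"string"}},"required":["rows"],"additionalProperties":false}. rows is an object with one list for each field, all of the same length, 1 to 20, a row being the entries at one place: dx, dy, dz (the shift in shares of the most that a row can go, 1 being 62.5 mm), ax, ay, az (a rotation vector in a scale on which 1.0 is 2 rad), jaw (the finger opening in m); each row shifts and turns the commanded pose from where the row before left it, along the tool's axes as they then stand; what a row does not reach is not made up. A row lasts 1/8 s, in which the tool goes at most 0.0625 m and 0.188 rad, less where a joint would pass 70% of its speed; a pose out of reach is approached as far as the arm can. The fingers move at their own pace and stop on an object; grip_n is the grip in N (left out, the last holds). Time passes only in rows, so rows that do not move let the fingers close. The tool returns the time, the measured TCP pose, the force, the opening and the grip force at its end. only (a regular expression) keeps the lines of the reply that match it, lines (a string "A,B") keeps lines A to B, and quiet returns only ok. Input that does not fit is refused with a message, and nothing moves.
- r.sense(): the state, without advancing time (a new reading comes with each control period).
- cams.grab_frame(name): name is "side" or "top" or "wrist"; returns the picture (480x640x3 uint8, red, green, blue); there is no depth.
- cams.get_calibration(name): a dict with "vfov" (degrees; the focal length in pixels is half the picture's height over the tangent of half this angle, whatever the lens; pixels are square), "cx", "cy" (the principal point, pixels), "k1" (the pictures are not rectified: a ray, as slopes to the right and down, at radius r is drawn at 1 + k1 r^2 times it, then the intrinsics apply), "world_from_camera" (4x4, takes a point from camera to world coordinates). Camera axes: x right, y up, looking along -z (the intrinsics and any distortion apply to the point x, -y, -z); pixel columns grow to the right and rows downward; lengths in m; the calibration is good to about 2 mm. A picture is of the moment at which its call begins: read the wrist's pose just before it. get_calibration takes no time and is no camera call; for the wrist camera it gives the pose at the moment of the call.
- order.hand_in(): hands the job in; it is judged then, once.
The state is a dict: "clock": time; "joints": joint angles; "dq": joint speeds; "effort": joint torques, N m; "eef_pos": TCP position; "eef_rot": TCP orientation; "ft_force": force on the tool from outside, world axes, zero at the start; "wrist_torque": the same for the moment, N m; "opening": finger opening in m; "gripper_force": force on a finger pad.
Only numpy, scipy, OpenCV 4.12 (cv2) and the standard library are available. Lean on these libraries where they do the work, as an engineer would, in place of code of your own. Each camera call takes 0.05 s, during which the arm holds its last target. There are 200 camera calls.

## Task

The metal plate of the pipe rest sags at its front edge. Take the thick wooden wedge and push it, thin end first and straight in, under the middle of that front edge until it has lifted the plate level and jams tight, then leave it there. Leave the thin wedge where it lies.

Things in the scene. Friction and masses are not known exactly. Their poses are not given: they have to be found in the camera images.
- wedge_thick: thick plain wooden wedge lying flat, 100 mm long, 36 mm wide (parallel sides), 21 mm high at the butt, tapering evenly to 3 mm at the thin end; about 50 g. Origin at the centre of its underside; x axis points to the thin end (50 mm away; the butt is 50 mm the other way); z up. The two wedges may lie in either of two places
- wedge_thin: thin wooden wedge, also 100 x 36 mm, but only 7 mm high at the butt, 2 mm at the thin end: too thin for this job. Origin at the centre of its underside, x axis to its thin end
- pipe_rest: bare aluminium plate 85 mm deep, 120 wide, 8 thick with small grey V saddles on it (all under 55 mm high), hinged at its back to a grey foot screwed to the bench. Origin on the bench right below the middle of the plate's front edge; x axis points straight in under the plate (the wedge's way), y along the edge, z up. Hinge 95 mm behind the edge; the first 80 mm under the plate are empty
- rest_leaf (a joint): plate's angle: 0 = sagging (edge's underside 9 mm above bench), 0.042 = level at its stop (13 mm, lifts no further). It falls back by its weight (0.35 kg) unless held up. The thick wedge touches the edge with its thin end 33 mm in, then lifts it against 3 to 7 N of push and jams dead about 56 mm in; push it home there with about 15 N

How it is judged:
By the outcome, as a careful person would: the job done as asked, in the order asked, and still so for the second after the job is handed in, with the robot touching nothing.
It also fails if it takes over 42 s, if anything falls off the work surface, if the arm or the gripper's body presses on something with over 40 N, if the wrist force passes 120 N, or if a joint passes its speed limit or range.

## Working session

There is one attempt and no reset: what is moved stays moved. The work goes in short steps, Python scripts to look and compute and a tool call to move; the robot and the scene stay as the last step left them, time stands still between calls to the robot, and variables do not carry over. Pictures are saved under pics/ and viewed, at most 10 in all, crops included, and the job is handed in when it is done.

```bash
mkdir -p pics; ls
```

Run:
```python
from station import r, cams, order
import cv2,numpy as np
s=r.sense();print(s['clock'],s['eef_pos'],s['eef_rot'],s['opening'])
for n in("top","side"):
    c=cams.get_calibration(n);print(n,c)
    cv2.imwrite(f"pics/{n}0.png",cams.grab_frame(n)[:,:,::-1])
```

```text
pics
station.py
0.0 [0.18052965 0.57188364 0.22151141] [ 1.52323873e-01  9.88330150e-01 -9.54184888e-04 -2.05768592e-04] 0.08787810870964215
top {'vfov': 56.28264145761938, 'cx': 315.20328004285693, 'cy': 244.71374065428884, 'k1': -0.08000512291495605, 'world_from_camera': array([[ 0.00637352,  0.99859785, -0.05255197,  0.48266224],
       [-0.99997496,  0.00620306, -0.00340601,  0.26949627],
       [-0.00307525,  0.05257236,  0.99861238,  0.89131619],
       [ 0.        ,  0.        ,  0.        ,  1.        ]])}
side {'vfov': 51.01195299059956, 'cx': 320.0720228214855, 'cy': 233.63358047652275, 'k1': 0.028462861774966024, 'world_from_camera': array([[ 0.9959104 ,  0.02188013, -0.08765694,  0.46823804],
       [-0.08679754,  0.50097721, -0.86109699, -0.48183307],
       [ 0.02507322,  0.86518385,  0.50082756,  0.46811315],
       [ 0.        ,  0.        ,  0.        ,  1.        ]])}
```

View pics/top0.png

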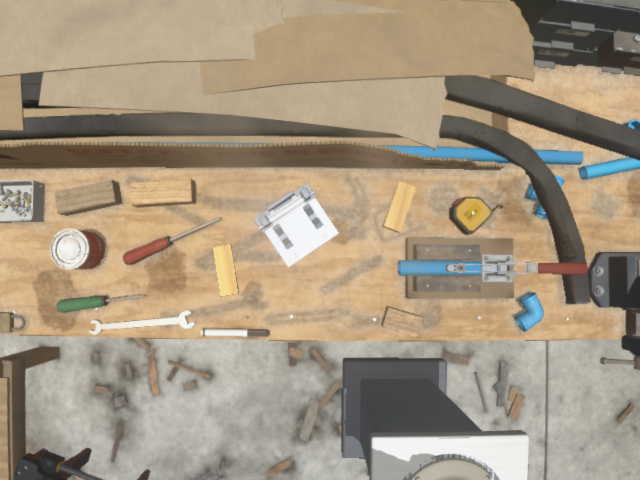

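View pics/side0.png

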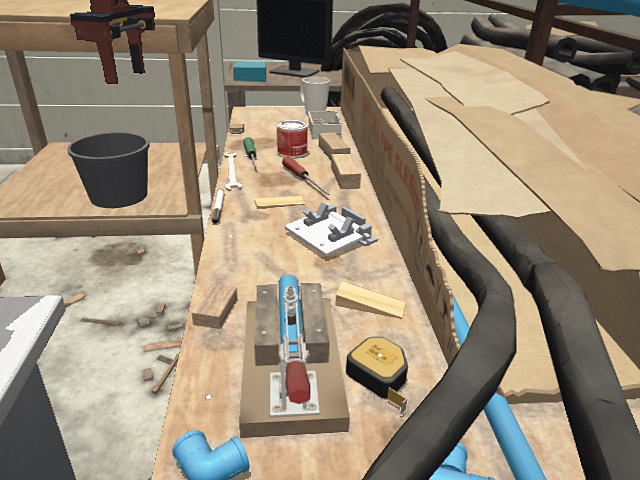

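Create h.py:
```python
import numpy as np,cv2
def K(c):
    f=240/np.tan(np.radians(c['vfov']/2));return np.array([[f,0,c['cx']],[0,f,c['cy']],[0,0,1]]),np.array([c['k1'],0,0,0.])
def ray(c,px):
    k,d=K(c);
    f=k[0,0];u=(np.atleast_2d(np.float64(px))-[c['cx'],c['cy']])/f
    s=u.copy()
    for _ in range(30): s=u/(1+c['k1']*(s**2).sum(1,keepdims=True))
    R=np.array(c['world_from_camera']);v=np.c_[s[:,0],-s[:,1],-np.ones(len(s))]
    return R[:3,3],v@R[:3,:3].T
def onz(c,px,z):
    o,v=ray(c,px);return o+v*((np.asarray(z)-o[2])/v[:,2])[:,None]
```

Run:
```python
from station import r, cams, order
from h import *
im=cv2.imread("pics/top0.png");c=cams.get_calibration("top")
print(onz(c,[[400,206],[226,270],[313,250],[285,205],[440,150]],0.0).round(3))
for n,(x,y,w,h) in dict(thick=(375,172,50,68),thin=(205,235,45,70),plate=(245,175,105,100)).items():
    k=4;cr=cv2.resize(im[y:y+h,x:x+w],None,fx=8,fy=8,interpolation=cv2.INTER_CUBIC)
    cv2.imwrite(f"pics/{n}.png",cr)
a=[cv2.imread(f"pics/{n}.png") for n in("thick","plate")]
a=[cv2.resize(a[0],(400,544)),cv2.resize(a[1],None,fx=.45,fy=.45)]
H=600;b=np.zeros((600,800,3),np.uint8)
b[:544,:400]=a[0];b[:a[1].shape[0],410:410+a[1].shape[1]]=a[1]
s=cv2.imread("pics/side0.png");q=cv2.resize(s[275:325,325:415],None,fx=4,fy=4);b[380:580,410:770]=q
cv2.imwrite("pics/m0.png",b)
```

```text
[[0.608 0.103 0.   ]
 [0.478 0.45  0.   ]
 [0.519 0.277 0.   ]
 [0.609 0.333 0.   ]
 [0.724 0.02  0.   ]]
```

View pics/m0.png

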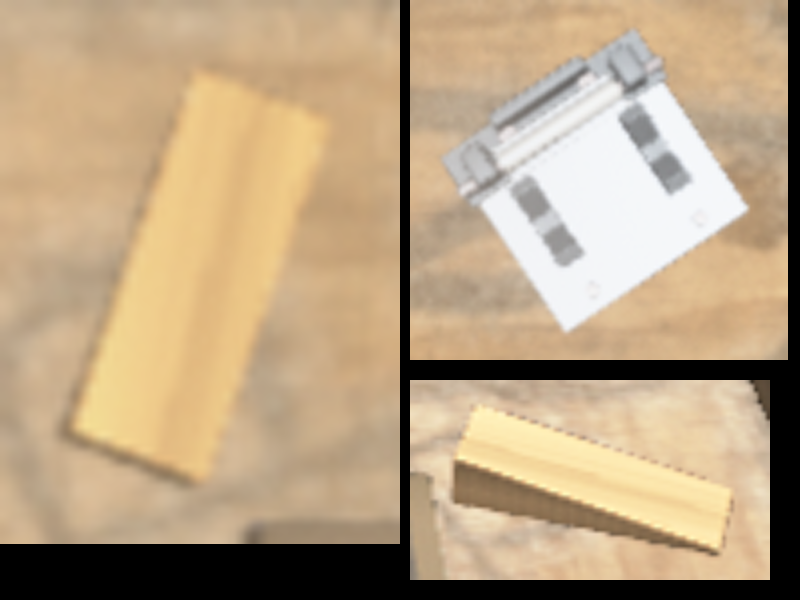

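Add to h.py:
```python
from scipy.spatial.transform import Rotation as Ro
def to(s,xy,z,yaw):
    """tool-axes shift + turn about tool z so that tool x points along yaw (mod pi), pointing down"""
    R=Ro.from_quat(s['eef_rot']);M=R.as_matrix();p=np.array(s['eef_pos'])
    d=np.array([xy[0],xy[1],z])-p
    y0=np.arctan2(M[1,0],M[0,0]);dy=(yaw-y0+np.pi/2)%np.pi-np.pi/2
    print("shift(tool now)",(M.T@d).round(4),"then tool rz",round(-dy,4),"yaw now",round(y0,4), "tilt",M[:,2].round(4))
```

Run:
```python
from station import r, cams, order
from h import *
c=cams.get_calibration("top")
T=onz(c,[[399.4,180.8],[416,187.3]],.003);B=onz(c,[[400.6,232.4],[384,225.8]],.021)
P=onz(c,[[338.9,232.8],[288.6,266.9]],.017)
t=T.mean(0);b=B.mean(0);d=t-b;print(T,B,P);print("L",np.linalg.norm(d[:2]),"W",np.linalg.norm(T[0]-T[1]),np.linalg.norm(B[0]-B[1]),"edge",np.linalg.norm(P[0]-P[1]))
yw=np.arctan2(d[1],d[0]);e=P[0]-P[1];yp=np.arctan2(-e[1],-e[0])-np.pi/2
ctr=(t+b)/2;print("wedge",ctr,yw,"edge mid",P.mean(0),"yaw",(yp+np.pi)%(2*np.pi)-np.pi)
s=r.sense();u=np.array([np.cos(yw),np.sin(yw)])
print(s['joints']);to(s,ctr[:2]-.028*u,.13,yw)
```

```text
[[0.65880403 0.10450133 0.003     ]
 [0.64596387 0.07111964 0.003     ]] [[0.5535391  0.10611322 0.021     ]
 [0.56622219 0.13856926 0.021     ]] [[0.5522746  0.22631905 0.017     ]
 [0.4850852  0.324011   0.017     ]]
L 0.09873821176373532 W 0.03576599613089606 0.03484616703918223 edge 0.11856698789532934
wedge [0.6061323  0.10507586 0.012     ] -0.3572725410843213 edge mid [0.5186799  0.27516502 0.017     ] yaw 0.6024692892338965
[ 1.20827941e+00  9.17656599e-02  1.23177859e+00  3.62454135e-05
  1.81976848e+00 -5.66765919e-02]
shift(tool now) [-0.5185 -0.3154  0.0921] then tool rz 0.0514 yaw now 2.8358 tilt [-6.0e-04 -1.6e-03 -1.0e+00]
```

Run:
```python
from station import r, cams, order
from h import *
ct=cams.get_calibration("top");cs=cams.get_calibration("side")
for a,b in (([401,267],[289,281]),([483,256],[275,372]),([411,240],[258,288]),([500,268],[296,362])):
    o,v=ray(ct,a);p,w=ray(cs,b);v=v[0];w=w[0]
    t=np.linalg.lstsq(np.c_[v,-w],p-o,rcond=None)[0];print((o+v*t[0]).round(3),np.linalg.norm(o+v*t[0]-p-w*t[1]).round(3))
```

```text
[0.486 0.11  0.046] 0.0
[ 0.508 -0.051  0.035] 0.044
[0.536 0.094 0.058] 0.095
[ 0.485 -0.072  0.066] 0.003
```

Careful with the scale: shifts go in shares of 62.5 mm and turns go in shares of 2 rad. That gives: -0.05 m is -0.8, -0.04 m is -0.64, 0.05 rad / 2 = 0.025.

Emit:
shift_gripper(
  rows={"dx": [-0.8,-0.8,-0.8,-0.8,-0.8,-0.8,-0.8,-0.8,-0.8,-0.64,0],"dy": [-0.48,-0.48,-0.48,-0.48,-0.48,-0.48,-0.48,-0.48,-0.48,-0.48,0],"dz": [0,0.16,0.16,0.16,0.16,0.16,0.16,0.16,0.16,0,0],"ax": [0,0,0,0,0,0,0,0,0,0,0],"ay": [0,0,0,0,0,0,0,0,0,0,0],"az": [0,0,0,0,0,0,0,0,0,0.025,0],"jaw": [0.06,0.06,0.06,0.06,0.06,0.06,0.06,0.06,0.06,0.06,0.06]},
  grip_n=40,
)

```text
clock: 1.48
eef_pos: [0.5586, 0.1356, 0.1413]
eef_rot: [0.179, 0.984, -0.001, -0.001]
ft_force: [-0.1, 0.4, 0.7]
opening: 0.0604
gripper_force: 0.0
```

Run:
```python
from station import r, cams, order
from h import *
s=r.sense();c=cams.get_calibration("wrist");im=cams.grab_frame("wrist")[:,:,::-1]
cv2.imwrite("pics/w1.png",im);print(c)
u=np.array([np.cos(-.357),np.sin(-.357)]);g=np.array([.6061,.1051])-.028*u;print(g)
to(s,g,.003,-.357)
```

```text
{'vfov': 67.80597274742655, 'cx': 316.63279044791506, 'cy': 239.51785866550895, 'k1': -0.07200020872712283, 'world_from_camera': array([[ 3.52375332e-01, -8.98389607e-01, -2.62159759e-01,
         4.87847658e-01],
       [ 9.35858258e-01,  3.37975828e-01,  9.97078780e-02,
         1.63906488e-01],
       [-9.72859874e-04, -2.80478972e-01,  9.59859677e-01,
         3.04015266e-01],
       [ 0.00000000e+00,  0.00000000e+00,  0.00000000e+00,
         1.00000000e+00]])}
[0.57986542 0.11488502]
shift(tool now) [-0.0274 -0.0116  0.1383] then tool rz -0.0038 yaw now 2.7808 tilt [-0.0018 -0.0011 -1.    ]
```

View pics/w1.png

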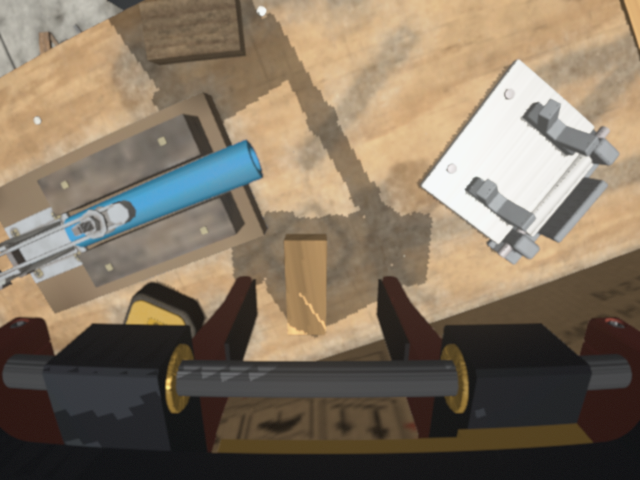

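Create pl.py:
```python
from station import r, cams, order
from h import *
```

Run:
```python
from station import r, cams, order
from h import *
c=cams.get_calibration("wrist")
B=onz(c,[[285.5,235.5],[326.5,236]],.021);P=onz(c,[[518,61],[421,185]],.017);C=onz(c,[[286.5,332],[326,333]],.006)
print(B,C,P);e=P[1]-P[0];print(B.mean(0),P.mean(0),np.linalg.norm(e),np.arctan2(e[1],e[0])+np.pi/2)
w=(C-B);print(np.arctan2(w[:,1],w[:,0]))
# subpixel plate front edge in wrist and top: line fit to white mask gradient
```

```text
[[0.55223248 0.11354648 0.021     ]
 [0.56447    0.14505971 0.021     ]] [[0.64403782 0.07616514 0.006     ]
 [0.65810547 0.11085404 0.006     ]] [[0.48658957 0.32917243 0.017     ]
 [0.55207301 0.2311248  0.017     ]]
[0.55835124 0.1293031  0.021     ] [0.51933129 0.28014862 0.017     ] 0.11790428217396952 0.5888377917544587
[-0.38668101 -0.35024554]
```

Converted, 0.04 m is 0.64, 0.03 m is 0.48.

Emit:
shift_gripper(
  rows={"dx": [-0.432,0,0,0],"dy": [-0.128,0,0,0],"dz": [0.64,0.48,0,0],"ax": [0,0,0,0],"ay": [0,0,0,0],"az": [0,0,0,0],"jaw": [0.06,0.06,0.06,0.06]},
)

```text
clock: 2.02
eef_pos: [0.5802, 0.1228, 0.0742]
eef_rot: [0.176, 0.984, 0.0, 0.001]
ft_force: [0.9, -0.2, 0.7]
opening: 0.0599
gripper_force: 0.0
```

Run:
```python
from station import r, cams, order
from h import *
s=r.sense();c=cams.get_calibration("wrist");im=cams.grab_frame("wrist")[:,:,::-1];s2=r.sense()
cv2.imwrite("pics/w2.png",im);print(s['eef_pos'],s2['eef_pos'],c['world_from_camera'][:3,3])
```

```text
[0.58018384 0.12284036 0.07422994] [0.58062445 0.12271357 0.07484938] [0.50872001 0.15043918 0.23668406]
```

View pics/w2.png

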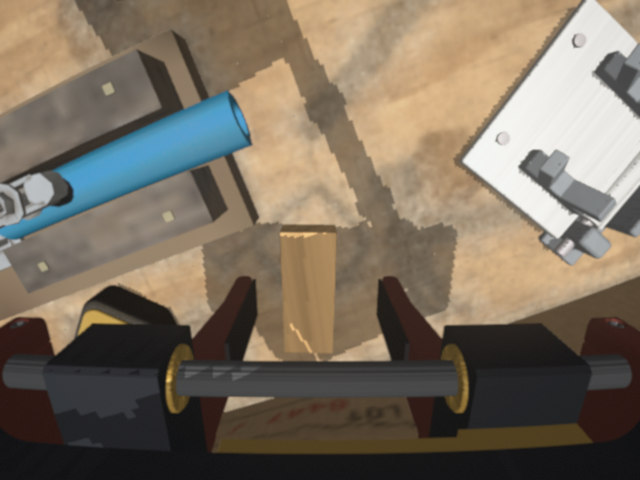

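Run:
```python
from station import r, cams, order
from h import *
c=cams.get_calibration("wrist");s=r.sense()
B=onz(c,[[281,233],[336,233]],.021);C=onz(c,[[283,354],[333,357]],.0035);P=onz(c,[[585.5,0],[461,162]],.017)
print(B,C,P);e=P[1]-P[0];print(np.arctan2(e[1],e[0])+np.pi/2);b=B.mean(0)[:2];w=C.mean(0)[:2]-b;print(b,np.arctan2(w[1],w[0]),np.linalg.norm(w))
u=w/np.linalg.norm(w);to(s,b+.021*u,.003,np.arctan2(w[1],w[0]))
```

```text
[[0.55747887 0.10906392 0.021     ]
 [0.56947402 0.14147935 0.021     ]] [[0.6504966  0.07134568 0.0035    ]
 [0.66621429 0.10614378 0.0035    ]] [[0.48856725 0.32462811 0.017     ]
 [0.55456777 0.22849934 0.017     ]]
0.6016653676384129
[0.56347645 0.12527164] -0.36749501232632614 0.1016672932476166
shift(tool now) [-0.0039 -0.0039  0.0719] then tool rz 0.0131 yaw now 2.7872 tilt [ 2.9e-03  6.0e-04 -1.0e+00]
```

Converted, 0.035 m is 0.56, -0.0045 m is -0.072, 0.01 rad / 2 = 0.005.

Emit:
shift_gripper(
  rows={"dx": [-0.048,0,0,0,0,0,0,0],"dy": [-0.072,0,0,0,0,0,0,0],"dz": [0.56,0.48,0.096,0,0,0,0,0],"ax": [0,0,0,0,0,0,0,0],"ay": [0,0,0,0,0,0,0,0],"az": [0.005,0,0,0,0,0,0,0],"jaw": [0.06,0.06,0.06,0.03,0.03,0.03,0.03,0.03]},
  grip_n=45,
)

```text
clock: 3.08
eef_pos: [0.5824, 0.1166, 0.0034]
eef_rot: [0.182, 0.983, 0.0, 0.001]
ft_force: [-0.4, 1.1, 5.4]
opening: 0.0359
gripper_force: 45.0
```

Converted, -0.05 m is -0.8, -0.16 rad / 2 = -0.08.

Emit:
shift_gripper(
  rows={"dx": [0,0,0,0,0,0,0,0,0],"dy": [0,0,0,0,0,0,0,0,0],"dz": [-0.8,-0.8,0,0,0,0,0,0,0],"ax": [0,0,0,0,0,0,0,0,0],"ay": [0,0,0,0,0,0,0,0,0],"az": [0,0,-0.08,-0.08,-0.08,-0.08,-0.08,-0.08,0],"jaw": [0.03,0.03,0.03,0.03,0.03,0.03,0.03,0.03,0.03]},
)

```text
clock: 4.2
eef_pos: [0.5812, 0.1164, 0.1015]
eef_rot: [-0.292, 0.956, 0.0, -0.0]
ft_force: [0.7, 0.1, -0.4]
opening: 0.0356
gripper_force: 45.0
```

Create g.py:
```python
from station import r, cams, order
from h import *
s=r.sense();u=np.array([np.cos(.602),np.sin(.602)]);E=np.array([.520,.276])
print(s['joints']);to(s,E-.103*u,.006,.602)
```

```bash
python3 g.py
```

```text
[ 1.40191416e-01  8.17716453e-02  1.45480457e+00  9.99895612e-06
  1.60540872e+00 -2.02334705e+00]
shift(tool now) [0.0646 0.1656 0.0955] then tool rz -0.0093 yaw now -2.5489 tilt [-4.e-04 -0.e+00 -1.e+00]
```

Converted, 0.042 m is 0.672, 0.041 m is 0.656, -0.009 rad / 2 = -0.0045.

Emit:
shift_gripper(
  rows={"dx": [0.256,0.256,0.256,0.256,0,0,0],"dy": [0.656,0.656,0.656,0.672,0,0,0],"dz": [0,0,0,0.48,0.48,0,0],"ax": [0,0,0,0,0,0,0],"ay": [0,0,0,0,0,0,0],"az": [-0.0045,0,0,0,0,0,0],"jaw": [0.03,0.03,0.03,0.03,0.03,0.03,0.03]},
)

```text
clock: 5.08
eef_pos: [0.436, 0.2163, 0.0428]
eef_rot: [-0.296, 0.955, 0.0, 0.001]
ft_force: [-0.2, -0.1, 0.1]
opening: 0.0354
gripper_force: 45.0
```

Run:
```python
from station import r, cams, order
from h import *
s=r.sense();c=cams.get_calibration("wrist");im=cams.grab_frame("wrist")[:,:,::-1];t=cams.grab_frame("top")[:,:,::-1]
np.save("c3.npy",c['world_from_camera']);print(s['eef_pos'])
cv2.imwrite("pics/w3f.png",im);cv2.imwrite("pics/t3.png",t)
b=np.zeros((600,800,3),np.uint8);b[:480,:640]=im;b[360:600,440:800]=cv2.resize(t[170:290,230:410],None,fx=2,fy=2);cv2.imwrite("pics/w3.png",b)
```

```bash
python3 g.py
```

```text
[0.43602857 0.21628868 0.04284385]
[ 3.90306885e-01 -1.78935753e-01  1.81144876e+00 -2.12264174e-05
  1.50663113e+00 -1.78195910e+00]
shift(tool now) [0.0005 0.0019 0.0373] then tool rz -0.0005 yaw now -2.5401 tilt [ 2.3e-03  9.0e-04 -1.0e+00]
```

View pics/w3.png

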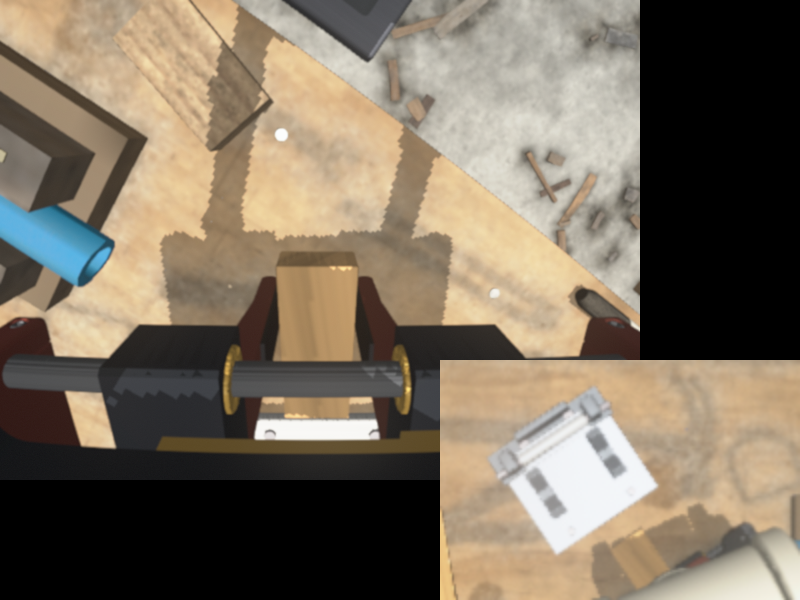

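Run:
```python
from station import r, cams, order
from h import *
im=cv2.imread("pics/w3f.png");cv2.imwrite("pics/w3c.png",cv2.resize(im[395:445,245:395],None,fx=5,fy=5,interpolation=cv2.INTER_CUBIC))
t=cv2.imread("pics/t3.png")
```

```text
(no output)
```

View pics/w3c.png

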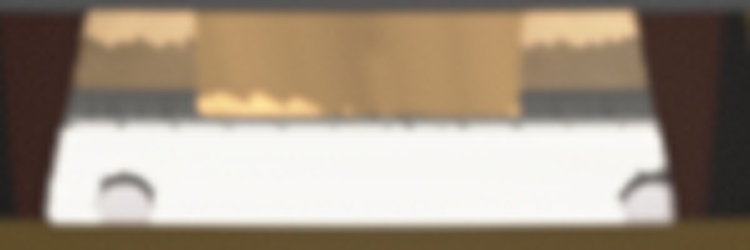

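Run:
```python
from station import r, cams, order
from h import *
c=cams.get_calibration("wrist");c['world_from_camera']=np.load("c3.npy")
S=onz(c,[[270.2,435],[375,435],[257,419.5],[377,419.5]],.017);W=onz(c,[[284.4,418.2],[349.4,418.2]],.0428-.0035+.003)
yaw=.6015;u=np.array([np.cos(yaw),np.sin(yaw)]);n=np.array([-u[1],u[0]])
p=np.array([.436,.2163])
for q in (*S,*W): print((q[:2]-p)@u.T.round(4),(q[:2]-p)@n)
e=S[3]-S[2];print(np.arctan2(e[1],e[0]))
e=W[1]-W[0];print(np.arctan2(e[1],e[0]))
m=np.array([.520,.276])-p;print(m@u,m@n)
```

```text
0.11742077544119246 -0.031280573163388725
0.1175495058706616 0.0395448118814488
0.10412489598772873 -0.03944477389877895
0.10412730825914535 0.04008987915661667
0.07877925786819319 -0.01837134829159523
0.07877921037957214 0.01879154946516731
2.172275670865309
2.1723072778514427
0.10303999524873358 0.001688010409023083
```

Converted, 0.02 m is 0.32, 0.003 m is 0.048.

Emit:
shift_gripper(
  rows={"dx": [0,0,0,0],"dy": [0.048,0,0,0],"dz": [0.32,0.288,0,0],"ax": [0,0,0,0],"ay": [0,0,0,0],"az": [0,0,0,0],"jaw": [0.03,0.03,0.03,0.03]},
)

```text
clock: 5.68
eef_pos: [0.4337, 0.2186, 0.0037]
eef_rot: [-0.297, 0.955, -0.0, -0.0]
ft_force: [0.6, 0.8, -0.4]
opening: 0.0355
gripper_force: 45.0
```

Emit:
shift_gripper(
  rows={"dx": [-0.24,-0.24,-0.16,-0.16,0,0],"dy": [0,0,0,0,0,0],"dz": [0,0,0,0,0,0],"ax": [0,0,0,0,0,0],"ay": [0,0,0,0,0,0],"az": [0,0,0,0,0,0],"jaw": [0.03,0.03,0.03,0.03,0.03,0.03]},
)

```text
clock: 6.42
eef_pos: [0.4745, 0.247, 0.0035]
eef_rot: [-0.297, 0.955, -0.0, -0.0]
ft_force: [-0.4, 0.3, -0.6]
opening: 0.0356
gripper_force: 45.0
```

```bash
python3 g.py
```

```text
[ 4.16423649e-01 -1.20043116e-02  1.72847806e+00 -3.92591444e-05
  1.42570942e+00 -1.75761628e+00]
shift(tool now) [ 0.0491 -0.0018 -0.0025] then tool rz 0.0012 yaw now -2.5383 tilt [-5.e-04 -3.e-04 -1.e+00]
```

Converted, -0.006 m is -0.096, -0.005 m is -0.08, 0.001 rad / 2 = 0.0005.

Emit:
shift_gripper(
  rows={"dx": [-0.096,-0.096,-0.08,0],"dy": [0,0,0,0],"dz": [0,0,0,0],"ax": [0,0,0,0],"ay": [0,0,0,0],"az": [0.0005,0,0,0],"jaw": [0.03,0.03,0.03,0.03]},
  grip_n=60,
)

```text
clock: 6.92
eef_pos: [0.4891, 0.257, 0.0035]
eef_rot: [-0.297, 0.955, 0.0, 0.0]
ft_force: [1.1, 0.7, -2.2]
opening: 0.0354
gripper_force: 60.0
```

Emit:
shift_gripper(
  rows={"dx": [-0.064,-0.064,0],"dy": [0,0,0],"dz": [0,0,0],"ax": [0,0,0],"ay": [0,0,0],"az": [0,0,0],"jaw": [0.03,0.03,0.03]},
)

```text
clock: 7.3
eef_pos: [0.4957, 0.2616, 0.0037]
eef_rot: [-0.297, 0.955, 0.0, 0.0]
ft_force: [0.5, 0.6, -3.2]
opening: 0.0353
gripper_force: 60.0
```

Emit:
shift_gripper(
  rows={"dx": [-0.048,0],"dy": [0,0],"dz": [0,0],"ax": [0,0],"ay": [0,0],"az": [0,0],"jaw": [0.03,0.03]},
)

```text
clock: 7.55
eef_pos: [0.4977, 0.263, 0.0033]
eef_rot: [-0.297, 0.955, -0.0, -0.0]
ft_force: [-0.6, -1.1, -2.8]
opening: 0.0353
gripper_force: 60.0
```

Run:
```python
from station import r, cams, order
from h import *
c=cams.get_calibration("wrist");im=cams.grab_frame("wrist")[:,:,::-1];s=cams.grab_frame("side")[:,:,::-1]
b=np.zeros((600,800,3),np.uint8);b[:300,:800]=cv2.resize(im[330:450,190:510],None,fx=2.5,fy=2.5);b[300:600,:480]=cv2.resize(s[195:270,270:390],None,fx=4,fy=4);cv2.imwrite("pics/w4.png",b)
```

```text
(no output)
```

View pics/w4.png

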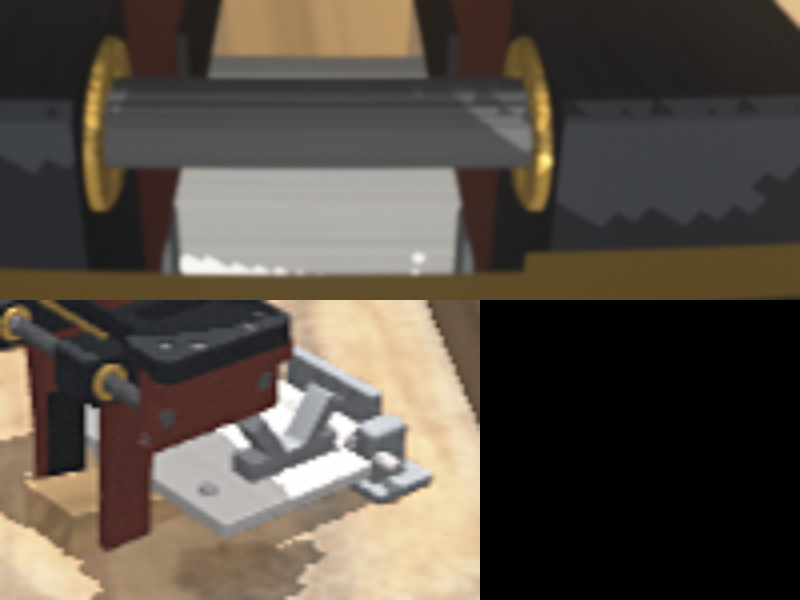

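Converted, -0.002 m is -0.032.

Emit:
shift_gripper(
  rows={"dx": [-0.032,0],"dy": [0,0],"dz": [0,0],"ax": [0,0],"ay": [0,0],"az": [0,0],"jaw": [0.03,0.03]},
)

```text
clock: 7.9
eef_pos: [0.499, 0.2639, 0.0031]
eef_rot: [-0.297, 0.955, -0.0, -0.001]
ft_force: [-2.5, -2.3, -4.3]
opening: 0.0354
gripper_force: 60.0
```

Emit:
shift_gripper(
  rows={"dx": [-0.032,0],"dy": [0,0],"dz": [0,0],"ax": [0,0],"ay": [0,0],"az": [0,0],"jaw": [0.03,0.03]},
)

```text
clock: 8.15
eef_pos: [0.5003, 0.2648, 0.0029]
eef_rot: [-0.297, 0.955, -0.0, -0.001]
ft_force: [-3.9, -3.3, -4.6]
opening: 0.0355
gripper_force: 60.0
```

Emit:
shift_gripper(
  rows={"dx": [-0.032,0],"dy": [0,0],"dz": [0,0],"ax": [0,0],"ay": [0,0],"az": [0,0],"jaw": [0.03,0.03]},
)

```text
clock: 8.4
eef_pos: [0.5013, 0.2655, 0.0026]
eef_rot: [-0.297, 0.955, -0.001, -0.002]
ft_force: [-6.9, -4.5, -3.8]
opening: 0.0356
gripper_force: 60.0
```

Converted, -0.002 m is -0.032.

Emit:
shift_gripper(
  rows={"dx": [-0.032,0],"dy": [0,0],"dz": [0,0],"ax": [0,0],"ay": [0,0],"az": [0,0],"jaw": [0.03,0.03]},
)

```text
clock: 8.65
eef_pos: [0.5021, 0.2661, 0.0024]
eef_rot: [-0.297, 0.955, -0.001, -0.003]
ft_force: [-9.8, -6.0, -1.3]
opening: 0.0355
gripper_force: 60.0
```

Emit:
shift_gripper(
  rows={"dx": [-0.032,0],"dy": [0,0],"dz": [0,0],"ax": [0,0],"ay": [0,0],"az": [0,0],"jaw": [0.03,0.03]},
)

```text
clock: 8.9
eef_pos: [0.5024, 0.2663, 0.0024]
eef_rot: [-0.297, 0.955, -0.001, -0.005]
ft_force: [-16.1, -10.8, 3.6]
opening: 0.0353
gripper_force: 60.0
```

Emit:
shift_gripper(
  rows={"dx": [-0.032,0],"dy": [0,0],"dz": [0,0],"ax": [0,0],"ay": [0,0],"az": [0,0],"jaw": [0.03,0.03]},
)

```text
clock: 9.15
eef_pos: [0.503, 0.2667, 0.0023]
eef_rot: [-0.296, 0.955, -0.002, -0.007]
ft_force: [-20.5, -14.0, 6.4]
opening: 0.0361
gripper_force: 60.0
```

Converted, 0.002 m is 0.032.

Emit:
shift_gripper(
  rows={"dx": [0.032,0,0,0,0],"dy": [0,0,0,0,0],"dz": [0,0,0,0,0],"ax": [0,0,0,0,0],"ay": [0,0,0,0,0],"az": [0,0,0,0,0],"jaw": [0.03,0.06,0.06,0.06,0.06]},
)

```text
clock: 9.78
eef_pos: [0.5065, 0.269, 0.0041]
eef_rot: [-0.297, 0.955, 0.0, 0.001]
ft_force: [-0.6, 0.8, 1.2]
opening: 0.0598
gripper_force: 0.0
```

Emit:
shift_gripper(
  rows={"dx": [0.48,0.8,0.8,0,0],"dy": [0,0,0,0,0],"dz": [-0.16,-0.48,-0.64,-0.32,0],"ax": [0,0,0,0,0],"ay": [0,0,0,0,0],"az": [0,0,0,0,0],"jaw": [0.06,0.06,0.06,0.06,0.06]},
)

```text
clock: 10.4
eef_pos: [0.4015, 0.1964, 0.1048]
eef_rot: [-0.297, 0.955, 0.0, 0.003]
ft_force: [0.5, -0.2, -1.3]
opening: 0.0603
gripper_force: 0.0
```

Run:
```python
from station import r, cams, order
from h import *
im=cams.grab_frame("wrist")[:,:,::-1];s=cams.grab_frame("side")[:,:,::-1];t=cams.grab_frame("top")[:,:,::-1]
cv2.imwrite("pics/s5.png",s)
b=np.zeros((600,800,3),np.uint8);b[:300,:400]=cv2.resize(im,(400,300));b[300:600,:480]=cv2.resize(s[195:270,270:390],None,fx=4,fy=4)
b[:280,400:800]=cv2.resize(t[190:295,245:395],(400,280));cv2.imwrite("pics/w5.png",b)
```

```text
(no output)
```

View pics/w5.png

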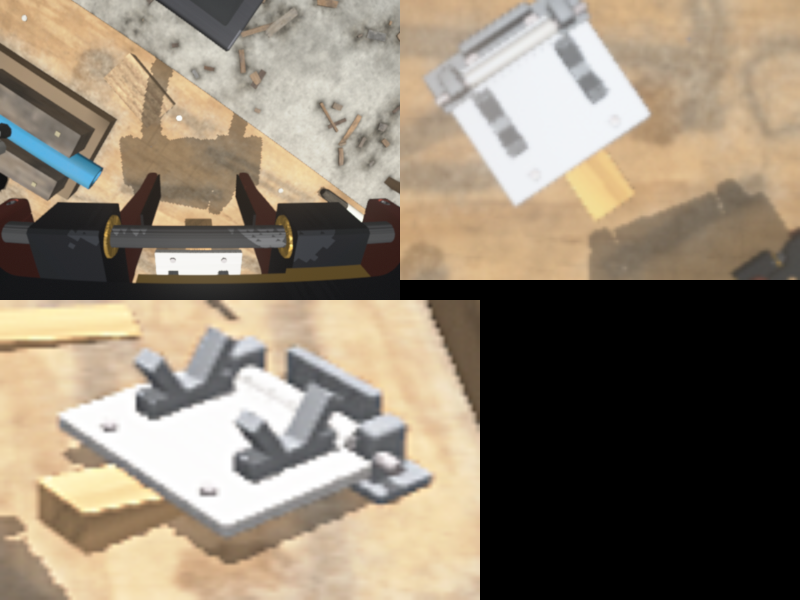

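```bash
python3 -c "
from station import r, cams, order
print(order.hand_in())"
```

```text
the job is handed in; nothing more can be done
None
```

I pushed the thick wedge thin end first under the middle of the front edge with about 25 N until it jammed. The last pictures show it holding the plate up with the gripper clear, and I left the thin wedge alone; the job is handed in at about 10.5 s, with no verdict returned.

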